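# Clear the plaque, try the archive case's lid and hold it open

## Task

The white plaque leaning on the archive case is in the way: without dropping it, stand it on edge in the empty slot of the rack, fully down, and let go. Then, before touching the orange slide, tug the lid up by its black knob to learn whether it is caught; if it is, push the slide all the way along to its other end (by the green dot) to free the lid. Raise the lid well past half-way to upright and finish while still holding it there, leaving the other things on the table and in the rack alone.

Things in the scene. Friction and masses are not known exactly. Their poses are not given: they have to be found in the camera images.
- case: Fixed grey archive case standing on the table, 220 mm deep (x) by 260 mm wide (y) by 70 mm high. Origin: centre of its underside. Its front (-x side) faces the robot; +y is to the left seen from the robot. The front 55 mm of its top is a fixed grey deck (top at z = 70 mm) that carries the orange slide; behind it lies the plywood lid (8 mm thick, top at z = 78.5 mm, x from -50 to +105 mm).
- lid (a joint): Opening angle of the plywood lid in rad: 0 = shut, grows as the front edge rises, stop at 1.2. It is hinged along its far edge, has no stay and falls shut when let go; lifting it takes about 2 N at the knob when it is free. Inside the deck, out of sight, a bolt may or may not have caught the lid: no picture shows it. A caught lid rises only about 0.03 rad (4 mm at the knob) and then stops dead; a free one keeps on coming.
- lid_knob (a point): Centre of the black ball knob on the lid, 24 mm across, on a thin stem (lid shut: this point is 100.5 mm above the table, 22 mm above the lid's top, 20 mm from the case's origin towards the robot, on the case's middle line). Pinched along the case's y axis the ball can pivot between the fingers while the lid swings. Moves with the lid on an arc about the hinge, so lift it along that arc.
- lid_hinge (a point): Middle of the lid's hinge line, which runs along the case's y axis at the far top edge, 105 mm beyond the case's origin and 70 mm above the table. The knob's point lies 125 mm in front of it and 30.5 mm above it when shut.
- slide (a joint): Travel of the orange slide catch in m: 0 = home, 0.024 = far end, moving along the case's +y (to the left seen from the robot, towards the green dot on the deck). About 2 N of friction; it stays where it is left. It meets a hard stop at the far end. There it has drawn the hidden bolt and the lid is free (the last 8 mm are only margin); the bolt does not come back by itself.
- slide_knob (a point): Centre of the orange slide's block, 14 mm (x) x 14 mm (y) x 22 mm tall, standing on the deck (its top is 11 mm above this point, the deck 12.5 mm below it). Moves with the slide.
- plaque: Loose white ceramic plaque with a blue disc, 8 mm thick (its x) x 100 mm wide (its y) x 160 mm tall (its z), about 0.25 kg. Origin: middle of its lower edge. At the start it stands on its lower edge on the table in front of the case and leans back against the front edge of the deck, its top tipped 20 degrees (0.35 rad) towards the case, its width along the case's y axis; the top of it stands clear above the case.
- rack: Fixed wooden slotted rack, 116 mm (x) x 120 mm (y), 48 mm high. Origin: centre of its underside. Three slots run along its y axis, at x = -40, 0 and +40 mm, each 13 mm wide, with their floor 10 mm and their walls' top edges 48 mm above the table.
- liner: Fixed orange strip, 12 x 118 x 2 mm, that lies on the floor of the one empty slot of the rack. Origin: centre of its underside, 10 mm above the table (strip's top 12 mm). Axes as the rack's: the slot runs along y.
- tile_red: Loose red tile, 8 x 100 x 115 mm, standing on edge in one slot of the rack. Origin: middle of its lower edge. Leave it there.
- tile_grey: Loose grey tile with a yellow disc, 8 x 100 x 115 mm, standing on edge in another slot of the rack. Origin: middle of its lower edge. Leave it there.
- cone_pot: Bystander: loose red cone-shaped pot, 72 mm across the foot, 120 mm tall. Origin: centre of its underside. Leave it alone.
- ring_pot: Bystander: loose red ribbed pot, 60 mm across, 75 mm tall. Origin: centre of its underside. Leave it alone.
- white_vase: Bystander: loose white vase, 80 mm across, 95 mm tall. Origin: centre of its underside. Leave it alone.
- mug: Bystander: loose blue mug, 80 mm across, 90 mm tall, open at the top. Origin: centre of its underside. Leave it alone.
- sketchbook: Bystander: loose black sketchbook lying flat, 150 x 210 x 14 mm. Origin: centre of its underside. Leave it alone.
- tape_roll: Bystander: loose yellow roll, 80 mm across, 25 mm tall. Origin: centre of its underside. Leave it alone.
Mind the look-alikes: they are no part of the job. Leave any pink or turquoise look-alike of the plaque alone.

How it is judged:
By the outcome, as a careful person would: the job done as asked, in the order asked, and still so for the second after the job is handed in, while the arm keeps its last pose, push and grip.
It also fails if it takes over 72 s, if anything falls off the work surface, if the arm or the gripper's body presses on something with over 40 N, if the wrist force passes 120 N, or if a joint passes its speed limit or range.

## Robot

A 6-joint arm with a two-finger parallel gripper is mounted at the origin on the work surface. World frame = base frame: x ahead of the robot, y to its left, z up, the work surface at z = 0. Lengths are in m, angles in rad, forces in N, time in s.
With the tool pointing down it reaches from about 0.375 to 0.975 m from the base axis. Payload 3.8 kg.
Tool frame: the origin (TCP) lies at the very end of the fingers, on their centre line; the grasp point (between the pads) lies 19 mm behind it; z points along the fingers, y is the line along which they close (so a half turn about z gives the same grasp; the last joint's range is limited). The gripper opens to 88 mm and grips with 3 to 60 N. Pads are 18 mm wide; open, the fingers measure 123 mm over their backs; the gripper's body (75 mm by 187 mm) begins 45 mm behind the grasp point.
Start: joints at [-1.211, 0.264, 1.604, -0, 1.274, -0.037], TCP at [0.261, -0.623, 0.239] pointing down, gripper open.
Joint ranges: [-2.63, 2.63], [-0.94, 2.18], [0.31, 2.57], [-1.31, 4.45], [0, 2.66], [-2.55, 2.55]. Speed limits (rad/s): [2.57, 2.57, 3.14, 3.14, 3.14, 3.14].

## Interface

Orientations are given as a unit quaternion [w, x, y, z].
In Python, from cell import telemetry, eyes, ticket, models gives the robot as it stands. The module is installed in compiled form; this text tells all that it offers.
- The arm moves only by the tool send_rows, never from a script. Its argument "deltas" is a list of rows, each a list of 7 numbers: the opening, from 0 (shut) to 1 (fully open), then the shift along the world's x, y, z in cm, then the turn, a rotation vector about the world's x, y, z in units of 6 degrees (1.0 is 6 degrees). In form: [[jaw, x, y, z, rx, ry, rz], ...]. A call has 1 to 20 rows; each row is the pose to reach, as a shift and turn from the pose commanded when the call began; what a row does not reach only later rows make up. A row lasts 1/12 s, in which the tool goes at most 41.7 mm and 7.16 degrees, less where a joint would pass 70% of its speed; a pose out of reach is approached as far as the arm can. A call with a gripper value outside its range is refused whole. The fingers move at their own pace and stop on an object; "squeeze" is the grip in N (left out, the last holds). Time passes only in rows, so rows that repeat a pose let the fingers close. It gives the time, the measured TCP pose, the force, the opening and the grip force at its end, in the units of the state.
- telemetry.observe(): the state, without advancing time (a new reading comes with each control period).
- eyes.read_camera(name): name is "side" or "top" or "wrist"; returns (picture, depth): 400x640x3 uint8, red, green, blue; 400x640 float32, m along the optical axis (not along the pixel's ray), 0 where there is no reading.
- eyes.camera_model(name): a dict with "fx", "fy", "cx", "cy" (pixels), "world_to_cam" (4x4, takes a point from world to camera coordinates); the wrist camera has in their place "tool_from_camera" (4x4, takes a point from camera to tool coordinates, whose origin is the TCP and whose axes are the flange's). Camera axes: x right, y down, z forward; pixel columns grow to the right and rows downward; lengths in m; the calibration is good to about 2 mm. The wrist camera is an equidistant fisheye: a pixel r from the principal point sees the ray r / f radians off the axis. A picture is of the moment at which its call begins: read the wrist's pose just before it. camera_model takes no time and is no camera call.
- ticket.job_done(): hands the job in; it is judged then, once.
Trained networks look in the newest picture that a camera, given by its name, has taken for a name from the list of things; names that differ only in an ending like _2 or _b are one class to them, and where a whole thing is asked for, a point or a joint stands for the part that bears it (a point fixed in the world has none). Each returns a list of dicts, best first, with "score" (0 to 1); they miss things now and then, are a little off and sometimes report something else, mostly with a low value. They report only what shows in the picture. A call takes as long as a camera call. They do not tell look-alikes from the thing itself.
- models.search_frame(camera, query): "location" ([column, row] in pixels, amid what is visible of it).
- models.silhouettes(camera, query): "pixels" (400x640 bool, what is visible of it) and "location" ([column, row] in pixels, amid what is visible of it).
The state is a dict: "clock": time; "qpos": joint angles; "joint_vel": joint speeds; "joint_torque": joint torques, N m; "ee_pos": TCP position; "tcp_rot": TCP orientation; "contact_force": force on the tool from outside, world axes, zero at the start; "ft_torque": the same for the moment, N m; "finger_gap": finger opening in m; "finger_force": force on a finger pad.
Only numpy, scipy, OpenCV 4.12 (cv2) and the standard library are available. Lean on these libraries where they do the work, as an engineer would, in place of code of your own. Each camera call takes 0.05 s, during which the arm holds its last target. There are 200 camera calls.

## Working session

There is one attempt and no reset: what is moved stays moved. The work goes in short steps, Python scripts to look and compute and a tool call to move; the robot and the scene stay as the last step left them, time stands still between calls to the robot, and variables do not carry over. Pictures are saved under pics/ and viewed, at most 10 in all, crops included, and the job is handed in when it is done.

Besides the shell and the picture viewer there is one more tool, called after "Emit:" by a JSON object that holds its "method" and its "body". send_rows: Moves the arm, as the interface text tells. Its arguments: {"type":"object","properties":{"deltas":{"type":"array"},"squeeze":{"type":"number"}},"required":["deltas"]}

```bash
mkdir -p pics; cat > h.py <<'E'
import numpy as np, cv2
from cell import telemetry, eyes, ticket, models
def cloud(cam):
    rgb,d=eyes.read_camera(cam); m=eyes.camera_model(cam)
    v,u=np.mgrid[0:400,0:640]
    P=np.stack([(u-m['cx'])/m['fx']*d,(v-m['cy'])/m['fy']*d,d,np.ones_like(d)],-1)
    W=P@np.linalg.inv(np.array(m['world_to_cam'])).T
    W=W[...,:3]; W[d<=0]=np.nan
    return rgb,W
def save(n,rgb): cv2.imwrite('pics/'+n,cv2.cvtColor(rgb,cv2.COLOR_RGB2BGR))
E
python3 - <<'E'
from h import *
s=telemetry.observe(); print(s['ee_pos'],s['tcp_rot'],s['clock'])
for c in ['top','side']:
    rgb,W=cloud(c); save(c+'0.png',rgb); np.savez(c+'0.npz',rgb=rgb,W=W)
    for q in ['case','lid_knob','slide_knob','plaque','rack','liner','tile_red','tile_grey']:
        for r in models.silhouettes(c,q)[:3]:
            p=W[r['pixels']]; print(c,q,round(r['score'],2),np.round(r['location']),r['pixels'].sum(),np.round(np.nanmedian(p,0),3),np.round(np.nanpercentile(p,2,axis=0),3),np.round(np.nanpercentile(p,98,axis=0),3))
E
```

```text
[ 0.26062241 -0.62191592  0.23744346] [-1.05170216e-03  9.80383977e-01  1.97094186e-01 -1.80515192e-04] 0.0
top case 0.9 [374. 194.] 4552 [ 0.584 -0.107  0.077] [ 0.476 -0.242  0.034] [0.683 0.01  0.084]
top lid_knob 0.87 [380. 184.] 3391 [ 0.606 -0.117  0.078] [ 0.531 -0.24   0.071] [0.681 0.004 0.085]
top lid_knob 0.24 [445. 242.] 414 [ 0.415 -0.355  0.071] [ 0.383 -0.387 -0.001] [ 0.447 -0.337  0.123]
top plaque 0.89 [316. 262.] 1292 [0.346 0.087 0.007] [0.269 0.039 0.   ] [0.426 0.134 0.014]
top plaque 0.65 [393. 225.] 588 [ 0.468 -0.163  0.092] [ 0.437 -0.212  0.008] [ 0.496 -0.115  0.154]
top plaque 0.55 [393. 278.] 1322 [ 0.29  -0.179  0.007] [ 0.22  -0.257  0.001] [ 0.359 -0.104  0.013]
top rack 0.62 [259. 217.] 841 [0.487 0.283 0.016] [0.441 0.228 0.002] [0.552 0.347 0.054]
top liner 0.6 [260. 205.] 97 [0.537 0.292 0.011] [0.533 0.238 0.005] [0.543 0.344 0.017]
top tile_grey 0.63 [259. 215.] 132 [0.494 0.283 0.122] [0.491 0.238 0.006] [0.504 0.343 0.129]
top tile_grey 0.26 [378. 184.] 3451 [ 0.607 -0.117  0.078] [ 0.531 -0.241  0.071] [0.682 0.006 0.084]
side case 0.77 [355.
[... 155 characters left out ...]
072] [0.683 0.01  0.087]
side plaque 0.9 [396. 191.] 1057 [ 0.468 -0.158  0.081] [ 0.438 -0.213  0.005] [ 0.502 -0.113  0.151]
side plaque 0.89 [374. 268.] 1407 [0.345 0.091 0.009] [0.271 0.04  0.003] [0.426 0.138 0.013]
side plaque 0.68 [426. 229.] 330 [ 0.326 -0.161  0.008] [ 0.182 -0.231 -0.001] [0.369 0.094 0.238]
side rack 0.89 [283. 280.] 889 [0.451 0.329 0.03 ] [0.44  0.235 0.004] [0.549 0.35  0.051]
side liner 0.62 [354. 194.] 3874 [ 0.571 -0.056  0.075] [ 0.471 -0.232  0.006] [0.682 0.016 0.084]
side tile_red 0.89 [298. 263.] 659 [0.455 0.292 0.091] [0.451 0.24  0.046] [0.464 0.339 0.127]
side tile_grey 0.75 [287. 251.] 471 [0.495 0.304 0.102] [0.492 0.242 0.05 ] [0.502 0.34  0.127]
```

```bash
python3 - <<'E'
from h import *
a=np.load('top0.npz');b=np.load('side0.npz')
A=a['rgb'][130:330,200:500];B=b['rgb'][130:330,230:530]
im=np.vstack([cv2.resize(x,(800,533),interpolation=cv2.INTER_CUBIC)[:,:] for x in (A,B)])
save('crop0.png',cv2.resize(im,(450,600),interpolation=cv2.INTER_AREA))
save('crop_top.png',cv2.resize(A,(800,533),interpolation=cv2.INTER_CUBIC))
E
```

```text
(no output)
```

View pics/crop_top.png

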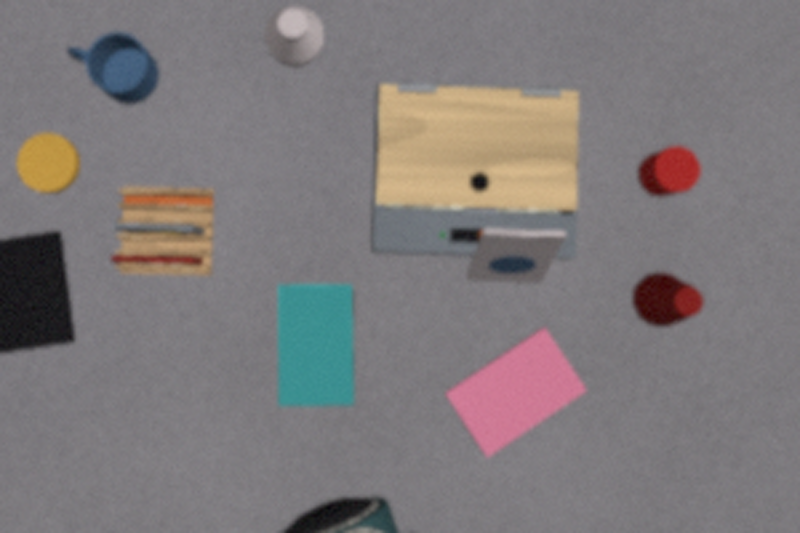

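View pics/side0.png

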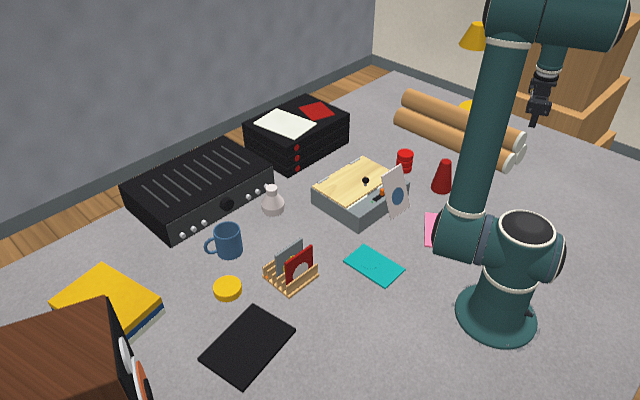

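The top crop shows three look-alikes in full-picture pixels: turquoise flat at (318,259), pink flat at (393,278), and white with a blue disc leaning on the case at (393,225). The white one matches the description. The empty slot is the far one, holding the orange liner at (260,205). The knob is at about (380,198) and the slide is just left of the plaque at about (375,218).

```bash
cat > m.py <<'E'
from h import *
D={c:np.load(c+'0.npz') for c in('top','side')}
def rect(p,n):
    (c,s,a)=cv2.minAreaRect((p[:,:2]*1000).astype(np.float32)); print(n,len(p),np.round(c,1),np.round(s,1),round(a,2))
for c in D:
    W=D[c]['W'];rgb=D[c]['rgb'].astype(int);x,y,z=W[...,0],W[...,1],W[...,2]
    r,g,b=rgb[...,0],rgb[...,1],rgb[...,2]
    lid=(x>.5)&(x<.72)&(y>-.27)&(y<.04)&(z>.065)&(z<.09)&(r>b+35)
    k=cv2.morphologyEx(lid.astype(np.uint8),cv2.MORPH_OPEN,np.ones((3,3)))>0
    rect(W[k],c+' lid'); print(np.median(z[k]))
    case=(x>.45)&(x<.72)&(y>-.27)&(y<.04)&(z>.055)&(z<.09)
    k=cv2.morphologyEx(case.astype(np.uint8),cv2.MORPH_OPEN,np.ones((3,3)))>0
    rect(W[k],c+' casetop')
    kn=(x>.5)&(x<.7)&(y>-.22)&(y<0)&(z>.092)&(z<.13)&(r<80); print('knob',kn.sum(),np.nanmean(W[kn],0),np.nanmax(W[kn],0))
    lin=(x>.43)&(x<.57)&(y>.2)&(y<.37)&(z<.03)&(r>150)&(b<90)&(g<150); 
    if lin.sum()>10: rect(W[lin],c+' liner'); print(np.nanmedian(W[lin],0))
    for lo,hi,n in((.44,.475,'red'),(.475,.52,'grey')):
        t=(x>lo)&(x<hi)&(y>.2)&(y<.37)&(z>.06); rect(W[t],c+n); print(np.nanpercentile(W[t],[3,50,97],axis=0).round(3).tolist())
    rk=(x>.42)&(x<.57)&(y>.2)&(y<.37)&(z>.035)&(z<.056)&(r>b+30)&(g>100); rect(W[rk],c+'rack')
    m=[q for q in models.silhouettes(c,'plaque') if np.nanmedian(z[q['pixels']])>.05][0]['pixels']
    m=cv2.erode(m.astype(np.uint8),np.ones((3,3)))>0
    P=W[m];P=P[~np.isnan(P).any(1)&(P[:,2]>.02)&(P[:,2]<.17)]
    for _ in range(4):
        c0=P.mean(0);u,s,v=np.linalg.svd(P-c0);n=v[2]*np.sign(v[2][2]);dd=(P-c0)@n;P=P[abs(dd)<max(.003,0*1)]
    print('plaque',c0,n,'tilt',np.degrees(np.arcsin(n[2])),'yaw',np.degrees(np.arctan2(-n[1],-n[0])))
    Pp=W[m];Pp=Pp[abs((Pp-c0)@n)<.006]; h=np.cross(n,[0,0,1]);h/=np.linalg.norm(h);w=np.cross(h,n)
    for ax,nm in((h,'h'),(w,'w')): print(nm,ax.round(3),np.percentile((Pp-c0)@ax,[1,99]))
    sl=(x>.47)&(x<.54)&(y>-.2)&(y<-.04)&(z>.07)&(z<.12)&(r>120)&(b<90)&(g<130);print('slide',sl.sum(),np.nanmedian(W[sl],0),np.nanmin(W[sl],0),np.nanmax(W[sl],0))
    gd=(x>.47)&(x<.54)&(y>-.2)&(y<.0)&(z>.06)&(z<.09)&(g>r+25)&(g>b+20);print('dot',gd.sum(),np.nanmedian(W[gd],0))
E
python3 m.py 2>&1 | grep -v Warn; python3 -c "
from h import *
b=np.load('side0.npz')['rgb'];save('crop_side.png',cv2.resize(b[140:300,250:450],(750,600),interpolation=cv2.INTER_CUBIC))"
```

```text
return np.nanmean(a, axis, out=out, keepdims=keepdims)
top lid 3238 [ 608.  -120.1] [257.9 156.7] 88.8
0.0777636718782676
top casetop 4474 [ 572.2 -118. ] [260.8 234.5] 88.69
knob 22 [ 0.55944663 -0.11598504  0.10976551] [ 0.56656757 -0.10908678  0.11610435]
top liner 107 [538.7 287.3] [ 10.9 118. ] 1.02
[0.53754774 0.2948173  0.01108553]
topred 84 [456.1 287.3] [99.8  8.4] 88.85
[[0.453, 0.238, 0.094], [0.456, 0.292, 0.124], [0.46, 0.335, 0.128]]
topgrey 114 [495.2 286.5] [ 8.6 98.8] 0.89
[[0.492, 0.238, 0.065], [0.495, 0.283, 0.123], [0.5, 0.332, 0.128]]
toprack 339 [495.9 287.4] [120.  104.7] 89.34
plaque [ 0.46874642 -0.16306609  0.09336781] [-0.93259184  0.01712542  0.36052624] tilt 21.132517887794254 yaw -1.052018642403721
h [ 0.018  1.    -0.   ] [-0.04505023  0.0446713 ]
w [ 0.36  -0.007  0.933] [-0.08198279  0.06569468]
Traceback (most recent call last):
  File "m.py", line 28, in <module>
    sl=(x>.47)&(x<.54)&(y>-.2)&(y<-.04)&(z>.07)&(z<.12)&(r>120)&(b<90)&(g<130);print('slide',sl.sum(),np.nanmedian(W[sl],0),np.nanmin(W[sl],0),np.nanmax(W[sl],0))
                                                                                                                            ~~~~~~~~~^^^^^^^^^
ValueError: zero-size array to reduction operation fmin which has no identity
```

View pics/crop_side.png

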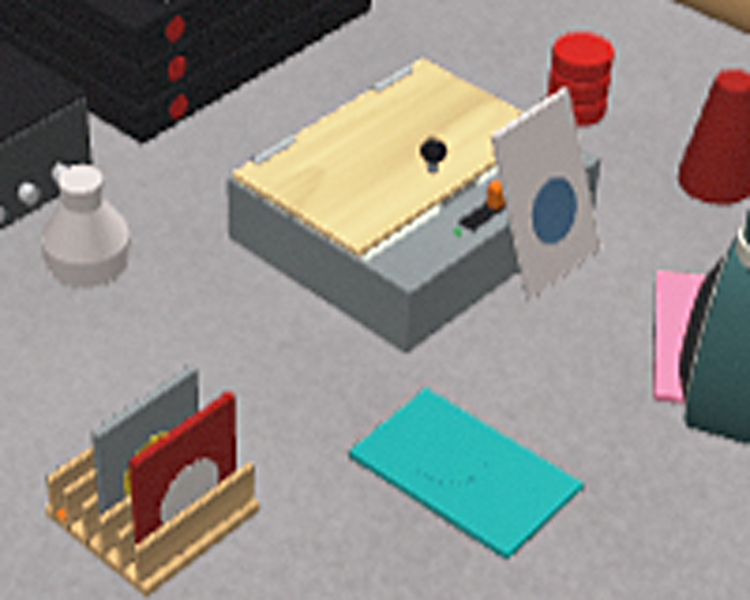

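The crop confirms it: white face with blue disc, leaning on the deck edge, with the slide beside its left edge. I'll compute the grasp move now.

```bash
cat >> h.py <<'E'
from scipy.spatial.transform import Rotation as R
def state():
    s=telemetry.observe();q=s['tcp_rot'];return s,np.array(s['ee_pos']),R.from_quat([q[1],q[2],q[3],q[0]])
def down(yang,tilt_y=0):  # tool y at world angle yang (deg), pointing down, then tilt about world y
    y=np.radians(yang);Y=np.array([np.cos(y),np.sin(y),0]);Z=np.array([0,0,-1.])
    return R.from_euler('y',tilt_y,degrees=True)*R.from_matrix(np.stack([np.cross(Y,Z),Y,Z],1))
def delta(pos,rot):
    s,p,r=state();print((np.array(pos)-p).round(4)*100,((rot*r.inv()).as_rotvec(degrees=True)/6).round(3))
E
python3 - <<'E'
from h import *
r=down(-1.1,20)
delta([.523,-.163,.231],r); delta([.482,-.163,.118],r)
E
```

```text
[26.21 45.96 -0.77] [ 1.924  2.953 10.91 ]
[ 22.11  45.96 -12.07] [ 1.924  2.953 10.91 ]
```

Emit:
{"method": "send_rows", "body": {"deltas": [[0.6,4,7,2,0.3,0.5,1.8],[0.6,6,11,2,0.5,0.7,2.7],[0.6,8,14,2,0.6,0.9,3.3],[0.6,10,18,2,0.8,1.2,4.4],[0.6,12,21,2,0.9,1.4,5],[0.6,14,25,2,1.1,1.6,6],[0.6,16,28,2,1.2,1.8,6.7],[0.6,18,32,2,1.4,2.1,7.7],[0.6,20,35,2,1.5,2.3,8.5],[0.6,22,39,1,1.7,2.6,9.5],[0.6,24,42,0,1.8,2.8,10.2],[0.6,26.2,46,-0.8,1.92,2.95,10.91],[0.6,26.2,46,-0.8,1.92,2.95,10.91],[0.6,26.2,46,-0.8,1.92,2.95,10.91],[0.6,26.2,46,-0.8,1.92,2.95,10.91]], "squeeze": 25}}

```text
clock: 2.2
ee_pos: [0.5234, -0.161, 0.23]
tcp_rot: [-0.122, 0.702, 0.691, -0.124]
contact_force: [-0.4, 0.2, 0.1]
finger_gap: 0.0526
finger_force: 0.0
```

```bash
python3 - <<'E'
from h import *
s,p,r=state(); print(p,s['qpos'],s['clock'],s['contact_force'])
rgb,d=eyes.read_camera('wrist');np.savez('w1.npz',rgb=rgb,d=d,p=p,q=r.as_quat());save('w1.png',rgb)
delta([.482,-.163,.118],down(-1.1,20))
E
```

```text
[ 0.52335558 -0.16095345  0.23002895] [-0.28347677  0.25422476  1.67070106 -0.09729428  1.55337015 -0.24968118] 2.2 [-0.39497578  0.16263136  0.07329318]
[ -4.1   -0.07 -11.26] [ 0.007 -0.001 -0.016]
```

View pics/w1.png

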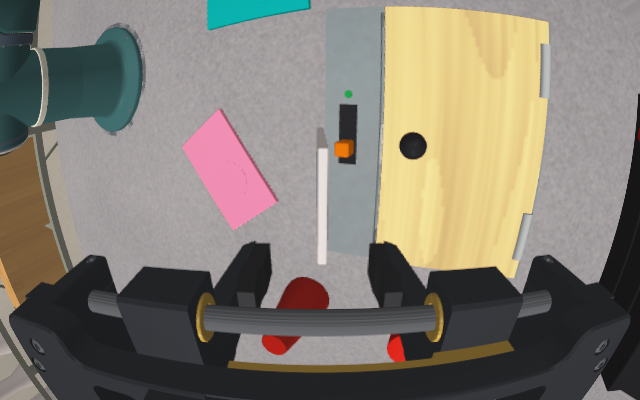

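The wrist picture shows the white plaque's top edge (col 322, rows 128–264) between the fingers, the orange slide at (344,149), the green dot at (348,94) and the black knob at (413,146). I'll measure these in this picture before descending.

```bash
cat >> h.py <<'E'
def wcloud(d,p,r):
    m=eyes.camera_model('wrist');v,u=np.mgrid[0:400,0:640]
    a=(u-m['cx'])/m['fx'];b=(v-m['cy'])/m['fy'];th=np.hypot(a,b);k=np.tan(np.minimum(th,1.4))/np.maximum(th,1e-9)
    P=np.stack([a*k*d,b*k*d,d,np.ones_like(d)],-1)@np.array(m['tool_from_camera']).T
    W=P[...,:3]@r.as_matrix().T+p; W[d<=0]=np.nan; return W
E
cat > m2.py <<'E'
from h import *
import sys
f=np.load(sys.argv[1]);W=wcloud(f['d'],f['p'],R.from_quat(f['q']));rgb=f['rgb'].astype(int);r,g,b=[rgb[...,i] for i in range(3)]
x,y,z=[W[...,i] for i in range(3)]
def st(m,n):
    if m.sum(): print(n,m.sum(),np.nanpercentile(W[m],[3,50,97],axis=0).round(4).tolist())
st((x>.45)&(x<.52)&(y>-.24)&(y<-.05)&(z>.135)&(z<.17)&(abs(r-b)<40)&(r>150),'plaque top')
st((x>.46)&(x<.54)&(y>-.24)&(y<0)&(z>.086)&(z<.1)&(r>b+70)&(g<170),'slide top')
st((x>.46)&(x<.54)&(y>-.24)&(y<.03)&(z>.06)&(z<.08)&(g>r+40)&(g>b+20),'dot')
st((x>.53)&(x<.6)&(y>-.18)&(y<-.06)&(z>.095)&(z<.13)&(r<70),'knob')
st((x>.53)&(x<.65)&(y>-.24)&(y<.03)&(z>.07)&(z<.085)&(r>b+35),'lid')
st((x>.5)&(x<.57)&(y>.2)&(y<.37)&(z<.03)&(r>150)&(b<90)&(g<150),'liner')
E
python3 m2.py w1.npz
```

```text
plaque top 1204 [[0.4921, -0.2092, 0.1484], [0.4962, -0.158, 0.1504], [0.5, -0.1168, 0.152]]
slide top 233 [[0.4885, -0.1309, 0.0887], [0.4957, -0.1242, 0.0926], [0.502, -0.1179, 0.0942]]
dot 58 [[0.4921, -0.076, 0.0691], [0.4959, -0.0726, 0.0704], [0.4994, -0.0691, 0.0719]]
knob 536 [[0.5517, -0.1247, 0.104], [0.5614, -0.1148, 0.1092], [0.5709, -0.1059, 0.1123]]
lid 30483 [[0.5353, -0.2269, 0.0766], [0.5923, -0.1017, 0.0781], [0.6464, 0.0037, 0.0795]]
```

Emit:
{"method": "send_rows", "body": {"deltas": [[0.6,-1,-0.2,-2.9,0,0,0],[0.6,-2,-0.2,-5.7,0,0,0],[0.6,-3,-0.2,-8.5,0,0,0],[0.6,-3.6,-0.2,-10.3,0,0,0],[0.6,-3.95,-0.2,-11.3,0,0,0],[0.6,-3.95,-0.2,-11.3,0,0,0],[0.6,-3.95,-0.2,-11.3,0,0,0],[0.3,-3.95,-0.2,-11.3,0,0,0],[0.0,-3.95,-0.2,-11.3,0,0,0],[0.0,-3.95,-0.2,-11.3,0,0,0],[0.0,-3.95,-0.2,-11.3,0,0,0],[0.0,-3.95,-0.2,-11.3,0,0,0],[0.0,-3.95,-0.2,-11.3,0,0,0],[0.0,-3.95,-0.2,-11.3,0,0,0]], "squeeze": 30}}

```text
clock: 3.42
ee_pos: [0.4835, -0.1645, 0.1178]
tcp_rot: [-0.121, 0.703, 0.69, -0.124]
contact_force: [1.3, 0.1, 0.2]
finger_gap: 0.0083
finger_force: 0.1
```

Emit:
{"method": "send_rows", "body": {"deltas": [[0,0,0,0,0,0,0],[0,0,0,0,0,0,0],[0,0,0,0,0,0,0],[0,-0.3,0,0.5,0,0,0],[0,-0.6,0,1.2,0,0,0],[0,-1,0,2.5,0,0,0],[0,-1.5,0,4.5,0,0,0],[0,-2,0,7,0,0,0],[0,-2.5,0,10,0,0,0],[0,-3,0,13,0,0,0],[0,-3,0,16,0,0,0],[0,-3,0,18,0,-0.5,0],[0,-3,0,18,0,-1.2,0],[0,-3,0,18,0,-2,0],[0,-3,0,18,0,-2.8,0],[0,-3,0,18,0,-3.33,0],[0,-3,0,18,0,-3.33,0]], "squeeze": 30}}

```text
clock: 4.83
ee_pos: [0.4511, -0.1643, 0.2992]
tcp_rot: [0.001, 0.714, 0.7, 0.001]
contact_force: [-0.8, -0.4, -3.1]
finger_gap: 0.0077
finger_force: 30.0
```

```bash
python3 - <<'E'
from h import *
s,p,r=state(); print(p,s['finger_gap'],s['finger_force'],s['contact_force'],s['ft_torque'])
rgb,W=cloud('side');save('s1.png',rgb[60:300,220:540]);
x,y,z=W[...,0],W[...,1],W[...,2]
g=rgb.astype(int)
P=W[(abs(x-p[0])<.06)&(abs(y-p[1])<.07)&(z>.13)&(z<p[2]-.01)&(g.min(-1)>110)];print(len(P),np.percentile(P,[2,50,98],axis=0).round(4).tolist())
c=np.median(P,0);u,sv,v=np.linalg.svd(P-c,full_matrices=False);n=v[2];print('normal',n)
delta([.537,.287,.29],down(0,0))
E
```

```text
[ 0.45109876 -0.16434775  0.29918496] 0.007732196129597606 29.983898859936744 [-0.83244475 -0.43141553 -3.08953722] [-0.03416504 -0.04625968 -0.0306321 ]
453 [[0.4438, -0.212, 0.1782], [0.448, -0.1464, 0.2285], [0.4549, -0.1115, 0.2869]]
normal [ 0.99945675 -0.0327938  -0.00328282]
[ 8.54 45.15 -0.89] [0.007 0.004 0.195]
```

View pics/s1.png

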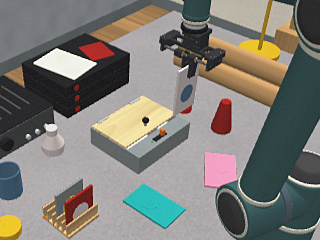

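The plaque is held upright at (188,90) in the crop. Next I move near the rack for a close look at the slot.

Emit:
{"method": "send_rows", "body": {"deltas": [[0,1,3,0,0,0,0.2],[0,2,7,0,0,0,0.2],[0,3,11,0,0,0,0.2],[0,4,15,0,0,0,0.2],[0,5,19,0,0,0,0.2],[0,6,23,0,0,0,0.2],[0,7,27,0,0,0,0.2],[0,8,30,0,0,0,0.2],[0,8.5,32,0,0,0,0.2],[0,8.5,33,0,0,0,0.2],[0,8.5,33,0,0,0,0.2],[0,8.5,33,0,0,0,0.2],[0,8.5,33,0,0,0,0.2]]}}

```text
clock: 5.97
ee_pos: [0.538, 0.1642, 0.2975]
tcp_rot: [0.0, 0.707, 0.707, -0.001]
contact_force: [-0.1, -0.7, -3.1]
finger_gap: 0.0076
finger_force: 30.0
```

```bash
python3 - <<'E'
from h import *
s,p,r=state(); print(p,r.as_quat(),s['qpos'],s['contact_force'])
rgb,d=eyes.read_camera('wrist');np.savez('w2.npz',rgb=rgb,d=d,p=p,q=r.as_quat());save('w2.png',rgb)
W=wcloud(d,p,r);g=rgb.astype(int);x,y,z=[W[...,i] for i in range(3)];R_,G,B=g[...,0],g[...,1],g[...,2]
def st(m,n):
    print(n,m.sum())
    if m.sum()>20: print(np.nanpercentile(W[m],[3,50,97],axis=0).round(4).tolist(), cv2.minAreaRect((W[m][:,:2]*1000).astype(np.float32)))
rk=(x>.42)&(x<.57)&(y>.2)&(y<.37)
st(rk&(z<.03)&(z>.003)&(R_>150)&(B<90)&(G<150),'liner')
st(rk&(z>.11)&(x<.476),'red');st(rk&(z>.11)&(x>.476)&(x<.525),'grey')
top=rk&(z>.041)&(z<.055)&(R_>B+30)&(G>90); st(top,'rack')
h,e=np.histogram(x[top],np.arange(.43,.566,.002));print([(round(a,3),int(c)) for a,c in zip(e,h) if c])
# plaque in hand: surfaces
P=(abs(x-p[0])<.03)&(abs(y-p[1])<.08)&(z<.29)&(z>.14);st(P,'plaque')
delta([.537,.287,.29],down(0,0))
E
```

```text
[0.53801572 0.16417616 0.2974534 ] [ 7.06753015e-01  7.07459745e-01 -9.30451893e-04  1.41687175e-04] [ 2.52616005e-01  2.04282992e-02  1.77224893e+00 -1.21954559e-03
  1.35037403e+00  2.51884050e-01] [-0.1477827  -0.67713289 -3.12148484]
liner 805
[[0.4714, 0.2335, 0.0098], [0.5382, 0.2839, 0.0117], [0.5449, 0.3437, 0.0211]] ((498.5825500488281, 289.052978515625), (116.4885482788086, 93.57482147216797), 89.70889282226562)
red 963
[[0.4549, 0.2349, 0.1114], [0.4604, 0.2875, 0.1241], [0.4631, 0.3356, 0.1631]] ((455.6022033691406, 269.4720153808594), (20.516033172607422, 139.6460723876953), 2.2726635932922363)
grey 847
[[0.4946, 0.2419, 0.1125], [0.4995, 0.2882, 0.1243], [0.5028, 0.3354, 0.126]] ((498.5985412597656, 288.7099304199219), (99.20695495605469, 8.98623275756836), 89.56697845458984)
rack 1852
[[0.4651, 0.2321, 0.0436], [0.5096, 0.2874, 0.0475], [0.5496, 0.3449, 0.0494]] ((498.32916259765625, 289.7115173339844), (120.21800231933594, 104.81356811523438), 89.58568572998047)
[(np.float64(0.444), 1), (np.float64(0.446), 10), (np.float64(0.448), 11), (np.float64(0.45), 7), (np.float64(0.452), 2), (np.float64(0.462), 4), (np.float64(0.464), 48), (np.float64(0.466), 154), (np.float64(0.468), 130), (np.float64(0.47), 134), (np.float64(0.472), 2), (np.float64(0.486), 12), (np.float64(0.488), 5), (np.float64(0.49), 10), (np.float64(0.492), 2), (np.float64(0.502), 43), (np.float64(0.504), 85), (np.float64(0.506), 100), (np.float64(0.508), 173), (np.float64(0.51), 99), (np.float64(0.524), 26), (np.float64(0.526), 92), (np.float64(0.528), 185), (np.float64(0.53), 95), (np.float64(0.544), 97), (np.float64(0.546), 92), (np.float64(0.548), 184), (np.float64(0.55), 49)]
plaque 309
[[0.5338, 0.2127, 0.183], [0.5373, 0.2139, 0.2537], [0.5411, 0.2146, 0.2877]] ((537.3885498046875, 213.4749298095703), (2.8469889163970947, 8.209392547607422), 85.53724670410156)
[-0.11 12.3  -0.77] [ 0.011 -0.005 -0.003]
```

View pics/w2.png

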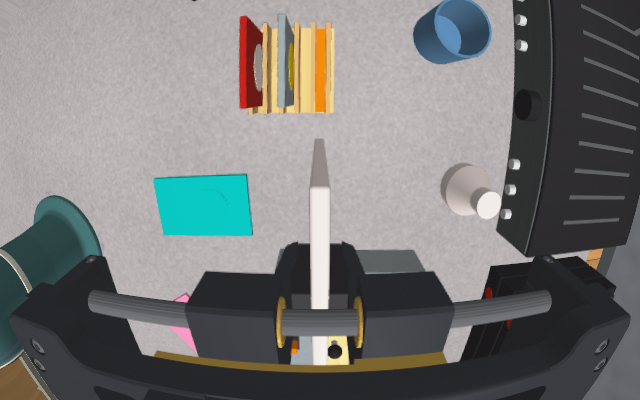

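The wrist picture shows the rack at (288,68) and the liner slot at col 321. The plaque edge lines up with it in x (0.5375 vs 0.538). Next I move over the slot and partway down.

Emit:
{"method": "send_rows", "body": {"deltas": [[0,0,3,0,0,0,0],[0,0,6.5,0,0,0,0],[0,0,9.5,0,0,0,0],[0,0,11.5,0,0,0,0],[0,0.05,12.4,0,0,0,0],[0,0.05,12.4,-1,0,0,0],[0,0.05,12.4,-4,0,0,0],[0,0.05,12.4,-7,0,0,0],[0,0.05,12.4,-9.5,0,0,0],[0,0.05,12.4,-10.7,0,0,0],[0,0.05,12.4,-10.7,0,0,0],[0,0.05,12.4,-10.7,0,0,0]]}}

```text
clock: 7.02
ee_pos: [0.5388, 0.288, 0.1903]
tcp_rot: [0.0, 0.707, 0.707, -0.001]
contact_force: [1.1, 0.2, -2.6]
finger_gap: 0.0078
finger_force: 30.0
```

```bash
cat > slot.py <<'E'
from h import *
s,p,r=state(); print(p,r.as_quat().round(4),s['contact_force'])
rgb,d=eyes.read_camera('wrist');W=wcloud(d,p,r);g=rgb.astype(int);x,y,z=[W[...,i] for i in range(3)]
for n,m in(('walls',(y>.32)&(y<.355)&(x>.515)&(x<.56)&(z>.04)&(z<.055)),('plaque',(abs(x-p[0])<.015)&(abs(y-p[1]-.05)<.008)&(z>.09)&(z<.17))):
    h,e=np.histogram(x[m],np.arange(.5155,.56,.001));print(n,[(round(float(a)+.0005,3),int(c)) for a,c in zip(e,h) if c>2])
rgb,W=cloud('side');save('sl.png',cv2.resize(rgb[200:320,220:380],(800,600),interpolation=cv2.INTER_CUBIC))
E
python3 slot.py
```

```text
[0.53880708 0.28800217 0.19031691] [ 0.707   0.7072 -0.0008  0.    ] [ 1.10315114  0.23168455 -2.64074084]
walls [(0.527, 30), (0.528, 31), (0.529, 35), (0.53, 42), (0.531, 42), (0.532, 37), (0.545, 25), (0.546, 37), (0.547, 31), (0.548, 31), (0.549, 31), (0.55, 31), (0.551, 21)]
plaque [(0.535, 25), (0.536, 27), (0.537, 26), (0.538, 22), (0.539, 30), (0.54, 26), (0.541, 24), (0.542, 18)]
```

View pics/sl.png

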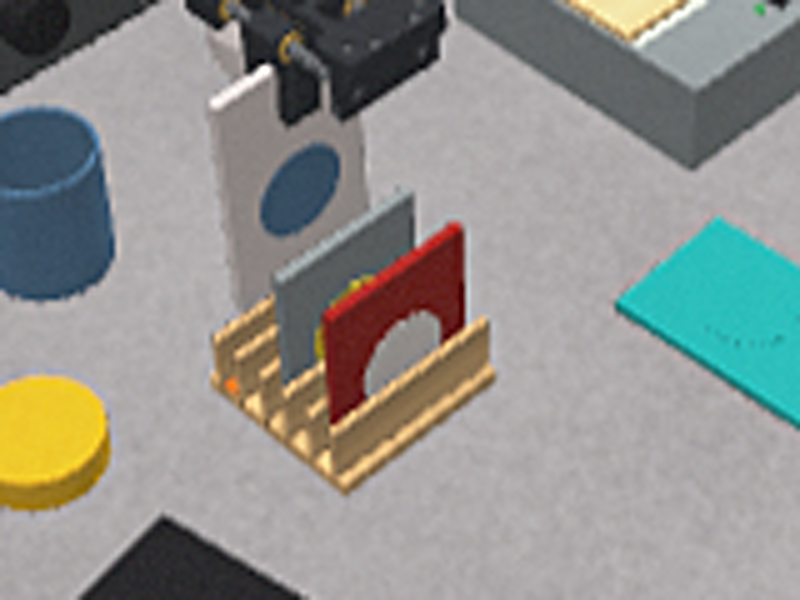

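The plaque hangs centred above the empty slot (plaque 0.5345–0.5425, slot 0.5325–0.5445). Going down slowly.

Emit:
{"method": "send_rows", "body": {"deltas": [[0,0,0,-0.6,0,0,0],[0,0,0,-1.2,0,0,0],[0,0,0,-1.8,0,0,0],[0,0,0,-2.4,0,0,0],[0,0,0,-3,0,0,0],[0,0,0,-3.6,0,0,0],[0,0,0,-4.1,0,0,0],[0,0,0,-4.5,0,0,0],[0,0,0,-4.7,0,0,0],[0,0,0,-4.7,0,0,0]]}}

```text
clock: 7.95
ee_pos: [0.5384, 0.2893, 0.1428]
tcp_rot: [-0.0, 0.707, 0.708, -0.001]
contact_force: [0.2, 0.7, -2.3]
finger_gap: 0.0078
finger_force: 30.0
```

Emit:
{"method": "send_rows", "body": {"deltas": [[0,0,0,-0.15,0,0,0],[0,0,0,-0.3,0,0,0],[0,0,0,-0.45,0,0,0],[0,0,0,-0.6,0,0,0],[0,0,0,-0.7,0,0,0],[0,0,0,-0.7,0,0,0]]}}

```text
clock: 8.45
ee_pos: [0.5393, 0.2895, 0.1374]
tcp_rot: [0.0, 0.707, 0.708, 0.0]
contact_force: [-0.5, -0.8, -0.4]
finger_gap: 0.0078
finger_force: 30.0
```

Emit:
{"method": "send_rows", "body": {"deltas": [[0,0,0,-0.1,0,0,0],[0,0,0,-0.2,0,0,0],[0,0,0,-0.2,0,0,0],[0,0,0,-0.2,0,0,0]]}}

```text
clock: 8.78
ee_pos: [0.5401, 0.2894, 0.1373]
tcp_rot: [0.001, 0.706, 0.708, 0.001]
contact_force: [-1.7, -2.9, 8.9]
finger_gap: 0.0081
finger_force: 30.1
```

Emit:
{"method": "send_rows", "body": {"deltas": [[0,0,0,0.15,0,0,0],[0.25,0,0,0.15,0,0,0],[0.25,0,0,0.15,0,0,0],[0.25,0,0,0.15,0,0,0],[0.25,0,0,0.15,0,0,0],[0.25,0,0,0.5,0,0,0],[0.25,0,0,1.5,0,0,0],[0.25,0,0,3.5,0,0,0],[0.25,0,0,6,0,0,0],[0.25,0,0,9,0,0,0],[0.25,0,0,12,0,0,0],[0.25,0,-1,14,0,0,0],[0.25,0,-3,14,0,0,0],[0.25,0,-6,14,0,0,0],[0.25,0,-8,14,0,0,0],[0.25,0,-8,14,0,0,0]]}}

```text
clock: 10.12
ee_pos: [0.5391, 0.2065, 0.2761]
tcp_rot: [0.001, 0.707, 0.707, 0.0]
contact_force: [-0.2, 0.1, -0.8]
finger_gap: 0.0225
finger_force: 0.0
```

```bash
cat > look.py <<'E'
from h import *
s,p,r=state(); print(p,s['clock'],s['finger_gap'])
rgb,W=cloud('top');x,y,z=[W[...,i] for i in range(3)];g=rgb.astype(int)
for lo,hi in((.44,.475),(.475,.52),(.52,.56)):
    m=(x>lo)&(x<hi)&(y>.2)&(y<.37)&(z>.1)&(z<.2);print(lo,m.sum(),np.nanpercentile(W[m],[5,50,95],axis=0).round(4).tolist())
# knob yaw etc
delta([.5605,-.117,.18],down(-91.2)); delta([.5605,-.117,.18],down(88.8))
E
python3 look.py
```

```text
[0.53910413 0.20654916 0.27614592] 10.1167 0.022461119838925556
0.44 32 [[0.4532, 0.2857, 0.1202], [0.4565, 0.3011, 0.1233], [0.46, 0.3162, 0.1282]]
0.475 70 [[0.4925, 0.2418, 0.1183], [0.4959, 0.2881, 0.1233], [0.4995, 0.3227, 0.1275]]
0.52 0 [nan, nan, nan]
[  2.14 -32.52  -9.59] [ 9.0000e-03  1.4000e-02 -1.5192e+01]
[  2.14 -32.52  -9.59] [-1.4000e-02  9.0000e-03  1.4808e+01]
  return np.nanmean(a, axis, out=out, keepdims=keepdims)
```

Emit:
{"method": "send_rows", "body": {"deltas": [[0.6,0.2,-3,0,0,0,-1.17],[0.6,0.4,-6,0,0,0,-2.34],[0.6,0.6,-9,0,0,0,-3.5],[0.6,0.8,-12,0,0,0,-4.7],[0.6,1,-15,0,0,0,-5.8],[0.6,1.2,-18,0,0,0,-7],[0.6,1.4,-21,0,0,0,-8.2],[0.6,1.6,-24,0,0,0,-9.3],[0.6,1.8,-26,-2,0,0,-10.5],[0.6,2,-28,-4,0,0,-11.7],[0.6,2.1,-30,-6,0,0,-12.8],[0.6,2.2,-31.5,-7,0,0,-14],[0.6,2.2,-32.2,-7.6,0,0,-15.19],[0.6,2.2,-32.2,-7.6,0,0,-15.19],[0.6,2.2,-32.2,-7.6,0,0,-15.19],[0.6,2.2,-32.2,-7.6,0,0,-15.19]]}}

```text
clock: 11.5
ee_pos: [0.5616, -0.1117, 0.1996]
tcp_rot: [-0.0, 1.0, -0.007, 0.001]
contact_force: [-0.3, 0.7, -0.1]
finger_gap: 0.0531
finger_force: 0.0
```

```bash
cat > look2.py <<'E'
from h import *
s,p,r=state(); print(p,s['clock'],s['finger_gap'],s['qpos'])
rgb,d=eyes.read_camera('wrist');np.savez('w3.npz',rgb=rgb,d=d,p=p,q=r.as_quat())
for c in('top','side'):
    rt,W=cloud(c);save(c+'2.png',rt);x,y,z=[W[...,i] for i in range(3)]
    for lo,hi in((.44,.475),(.475,.52),(.52,.56)):
        m=(x>lo)&(x<hi)&(y>.2)&(y<.37)&(z>.08)&(z<.2);print(c,lo,m.sum(),np.nanpercentile(W[m],[3,50,97],axis=0).round(4).tolist() if m.sum() else '')
a=cv2.resize(cv2.imread('pics/side2.png')[150:320,220:420],(400,340));w=cv2.resize(cv2.cvtColor(rgb,cv2.COLOR_RGB2BGR),(400,250))
cv2.imwrite('pics/c3.png',np.vstack([a,w]))
E
python3 look2.py; python3 m2.py w3.npz
```

```text
[ 0.56164346 -0.11167497  0.19956202] 11.5 0.05305296013730733 [-2.40045691e-01  9.90852781e-02  1.87108673e+00  4.98220066e-04
  1.17041174e+00  1.34511439e+00]
top 0.44 83 [[0.4529, 0.2382, 0.1066], [0.4565, 0.2915, 0.1238], [0.46, 0.3347, 0.1298]]
top 0.475 96 [[0.4916, 0.2378, 0.0819], [0.4958, 0.2825, 0.1231], [0.4997, 0.3326, 0.1281]]
top 0.52 142 [[0.5321, 0.2352, 0.0818], [0.5332, 0.279, 0.1619], [0.5388, 0.3306, 0.1757]]
side 0.44 411 [[0.4522, 0.2431, 0.0817], [0.4553, 0.293, 0.1079], [0.4613, 0.3395, 0.1281]]
side 0.475 393 [[0.4921, 0.2424, 0.083], [0.4954, 0.2929, 0.1076], [0.5013, 0.3381, 0.1275]]
side 0.52 745 [[0.5324, 0.2405, 0.0848], [0.5358, 0.2906, 0.133], [0.5412, 0.336, 0.1733]]
slide top 218 [[0.4899, -0.1315, 0.0872], [0.4975, -0.1249, 0.0927], [0.5022, -0.1184, 0.0939]]
dot 50 [[0.4922, -0.0761, 0.0688], [0.496, -0.0727, 0.0703], [0.4997, -0.0695, 0.0714]]
knob 570 [[0.5541, -0.1256, 0.1022], [0.5641, -0.1158, 0.1089], [0.5719, -0.1068, 0.1124]]
lid 33311 [[0.5357, -0.2314, 0.0768], [0.5953, -0.1147, 0.0781], [0.6467, 0.002, 0.0794]]
liner 220 [[0.5093, 0.2277, 0.0017], [0.5347, 0.2296, 0.0101], [0.5549, 0.2964, 0.028]]
```

View pics/c3.png

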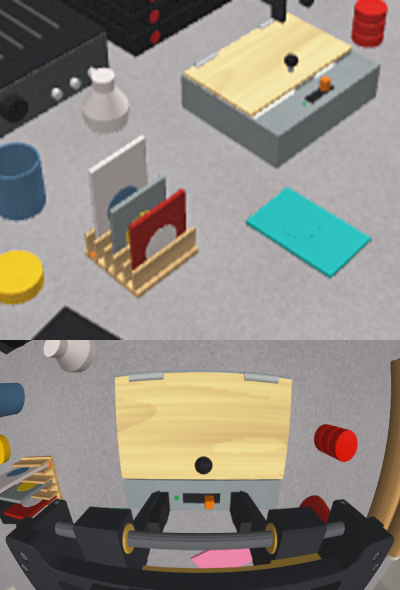

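Side view: the plaque stands down in the far slot with its top at 0.173 (expected 0.172), and both tiles stand as before. The knob is centred between the open fingers. Now I descend and pinch it.

Emit:
{"method": "send_rows", "body": {"deltas": [[0.6,0,-0.45,-1,0,0,0],[0.6,0,-0.45,-3.5,0,0,0],[0.6,0,-0.45,-6.5,0,0,0],[0.6,0,-0.45,-9,0,0,0],[0.6,0,-0.45,-10.7,0,0,0],[0.6,0,-0.45,-11.4,0,0,0],[0.6,0,-0.45,-11.4,0,0,0],[0,0,-0.45,-11.4,0,0,0],[0,0,-0.45,-11.4,0,0,0],[0,0,-0.45,-11.4,0,0,0],[0,0,-0.45,-11.4,0,0,0],[0,0,-0.45,-11.4,0,0,0],[0,0,-0.45,-11.4,0,0,0],[0,0,-0.45,-11.4,0,0,0]], "squeeze": 25}}

```text
clock: 12.82
ee_pos: [0.5618, -0.1167, 0.086]
tcp_rot: [-0.0, 1.0, -0.009, 0.001]
contact_force: [0.3, 3.5, 5.4]
finger_gap: 0.0221
finger_force: 25.0
```

Gap 22 mm (not 24) and a 5 N upward push mean I'm gripping a bit above the ball's middle. I'll regrip 4 mm lower.

Emit:
{"method": "send_rows", "body": {"deltas": [[0.4,0,0,0,0,0,0],[0.4,0,0,0,0,0,0],[0.4,0,0,-0.2,0,0,0],[0.4,0,0,-0.4,0,0,0],[0.4,0,0,-0.4,0,0,0],[0,0,0,-0.4,0,0,0],[0,0,0,-0.4,0,0,0],[0,0,0,-0.4,0,0,0],[0,0,0,-0.4,0,0,0],[0,0,0,-0.4,0,0,0]], "squeeze": 25}}

```text
clock: 13.65
ee_pos: [0.5606, -0.1167, 0.0805]
tcp_rot: [-0.0, 1.0, -0.009, -0.0]
contact_force: [-0.9, 1.9, -1.0]
finger_gap: 0.0217
finger_force: 24.7
```

Force is now neutral, so the grip is good. Tugging gently along the arc.

Emit:
{"method": "send_rows", "body": {"deltas": [[0,0.03,0,0.15,0,0,0],[0,0.07,0,0.3,0,0,0],[0,0.1,0,0.45,0,0,0],[0,0.14,0,0.6,0,0,0],[0,0.18,0,0.75,0,0,0],[0,0.18,0,0.75,0,0,0],[0,0.18,0,0.75,0,0,0]]}}

```text
clock: 14.23
ee_pos: [0.5627, -0.1168, 0.0883]
tcp_rot: [-0.0, 1.0, -0.009, -0.0]
contact_force: [0.8, 3.2, -2.6]
finger_gap: 0.0212
finger_force: 24.9
```

It rose 7.8 mm with only about 2 N. I'll raise a little more and check with a camera that the lid itself follows.

Emit:
{"method": "send_rows", "body": {"deltas": [[0,0.05,0,0.2,0,0,0],[0,0.12,0,0.45,0,0,0],[0,0.2,0,0.75,0,0,0],[0,0.3,0,1,0,0,0],[0,0.35,0,1.2,0,0,0],[0,0.35,0,1.2,0,0,0],[0,0.35,0,1.2,0,0,0]]}}

```text
clock: 14.82
ee_pos: [0.567, -0.1169, 0.1007]
tcp_rot: [-0.0, 1.0, -0.009, 0.001]
contact_force: [3.3, 3.6, -4.2]
finger_gap: 0.0216
finger_force: 25.0
```

```bash
cat > lid.py <<'E'
from h import *
s,p,r=state(); print(p,s['contact_force'],s['finger_gap'],s['clock'],s['qpos'].round(2) if hasattr(s['qpos'],'round') else s['qpos'])
for c in('top','side'):
    rgb,W=cloud(c);save(c+'_lid.png',rgb);x,y,z=[W[...,i] for i in range(3)];g=rgb.astype(int)
    m=(x>.5)&(x<.7)&(abs(y+.12)<.125)&(z>.06)&(z<.35)&(g[...,0]>g[...,2]+35)&(g[...,1]>100)
    m=cv2.erode(m.astype(np.uint8),np.ones((3,3)))>0
    P=W[m]; 
    if len(P)>50:
        k=np.polyfit(P[:,0],P[:,2],1) if np.ptp(P[:,0])>.05 else [0,0]
        print(c,len(P),'angle',-np.arctan(k[0]),np.nanpercentile(P,[2,50,98],axis=0).round(3).tolist())
E
python3 lid.py
```

```text
[ 0.56704794 -0.11685485  0.10067925] [ 3.30896487  3.63763777 -4.18366826] 0.02157727711736026 14.8167 [-0.25  0.21  1.94  0.    0.99  1.34]
top 820 angle 0.16695381272575768 [[0.539, -0.228, 0.076], [0.635, -0.034, 0.087], [0.681, 0.0, 0.104]]
side 904 angle 0.16332353873920175 [[0.536, -0.228, 0.08], [0.586, -0.07, 0.096], [0.673, -0.005, 0.106]]
```

The lid's own plane is at 0.165 rad in both cameras, far past the 0.03 rad stop. It is free, so the slide stays untouched. I keep raising along the arc.

Emit:
{"method": "send_rows", "body": {"deltas": [[0,0.25,0,0.5,0,0,0],[0,0.5,0,1.05,0,0,0],[0,0.8,0,1.57,0,0,0],[0,1.15,0,2.1,0,0,0],[0,1.5,0,2.65,0,0,0],[0,1.91,0,3.15,0,0,0],[0,2.35,0,3.65,0,0,0],[0,2.8,0,4.1,0,0,0],[0,3.25,0,4.54,0,0,0],[0,3.25,0,4.54,0,0,0]], "squeeze": 30}}

```text
clock: 15.75
ee_pos: [0.5998, -0.1175, 0.1477]
tcp_rot: [0.0, 1.0, -0.009, 0.001]
contact_force: [-5.0, 1.6, 2.3]
finger_gap: 0.0213
finger_force: 34.2
```

Emit:
{"method": "send_rows", "body": {"deltas": [[0,0.4,0,0.45,0,0,0],[0,0.9,0,0.85,0,0,0],[0,1.4,0,1.22,0,0,0],[0,1.95,0,1.56,0,0,0],[0,2.5,0,1.88,0,0,0],[0,3.1,0,2.16,0,0,0],[0,3.7,0,2.4,0,0,0],[0,4.3,0,2.65,0,0,0],[0,4.9,0,2.85,0,0,0],[0,4.9,0,2.85,0,0,0],[0,4.9,0,2.85,0,0,0]]}}

```text
clock: 16.67
ee_pos: [0.649, -0.1184, 0.1746]
tcp_rot: [0.001, 1.0, -0.009, 0.001]
contact_force: [-1.2, -4.6, -1.9]
finger_gap: 0.0216
finger_force: 29.9
```

```bash
python3 lid.py; python3 - <<'E'
import cv2,numpy as np
a=cv2.imread('pics/side_lid.png')[80:310,220:470];b=cv2.imread('pics/top_lid.png')[130:330,200:500]
cv2.imwrite('pics/c4.png',np.hstack([cv2.resize(a,(400,368)),cv2.resize(b,(400,368))]))
E
```

```text
[ 0.64895051 -0.11841011  0.17462773] [-1.1678066  -4.5626687  -1.91152261] 0.02160066820010478 16.6667 [-0.22  0.28  1.71 -0.    1.15  1.37]
top 284 angle 1.0368239757692397 [[0.613, -0.21, 0.09], [0.626, -0.03, 0.188], [0.683, 0.0, 0.21]]
```

View pics/c4.png

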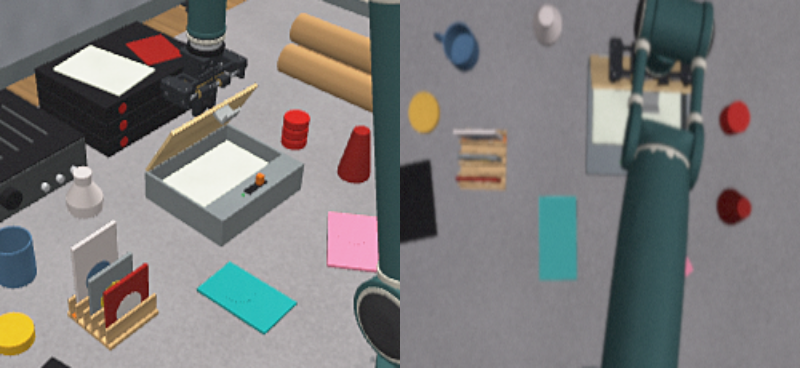

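The lid is held open at about 1.04 rad with the plaque in the rack, the slide at home and everything else untouched. Handing in.

```bash
python3 -c "
from cell import ticket
print(ticket.job_done())"
```

```text
the job is handed in; nothing more can be done
None
```

The white plaque stands fully down in the empty slot and is released; the tug showed the lid was not caught, so I left the orange slide alone, and the lid is held open at about 1.04 rad (half-way to upright is 0.79), handed in at about 17 s of the 72 s.

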